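# Slide the sample jar to the scan mark and pull the scanner trigger

### The arm

A 7-joint arm with a two-finger parallel gripper is mounted at the origin on the work surface. World frame = base frame: x ahead of the robot, y to its left, z up, the work surface at z = 0. Lengths are in m, angles in rad, forces in N, time in s.
With the tool pointing down it reaches from about 0.35 to 0.9 m from the base axis. Payload 19.9 kg.
Tool frame: the origin (TCP) lies midway between the tips of the shut fingers; the grasp point (between the pads) lies 19 mm behind it; z points along the fingers, y is the line along which they close (so a half turn about z gives the same grasp; the last joint's range is limited). The gripper opens to 85 mm and grips with 20 to 120 N. Pads are 22 mm wide; open, the fingers measure 114 mm over their backs; the gripper's body (76 mm by 85 mm) begins 54 mm behind the grasp point. The pads swing forward as they close: fully open they stand 13 mm farther back than shut.
Start: joints at [-0.042, 0.417, -0.01, 1.614, 0.005, 1.111, -0.053], TCP at [0.625, 0, 0.231] pointing down, gripper open.
Joint ranges: [-2.81, 2.81], [-0.39, 2.02], [-1.27, 1.25], [0.06, 2.57], [-1.19, 4.33], [0.19, 2], [-2.82, 2.82]. Speed limits (rad/s): [1.89, 1.89, 2.39, 2.39, 3.01, 3.01, 3.01].

### API

Orientations are given as a rotation vector (axis times angle).
In Python, from bench import read_state, camera, camera_params, sign_off, recognise, masks_of gives the robot as it stands.
- The arm moves only by the tool carry_out, never from a script. Its argument "plan" is text: rows parted by semicolons, each of 7 numbers parted by spaces: the shift along the world's x, y, z scaled (see below), then the turn, a rotation vector about the world's x, y, z scaled (see below), then the opening, from 0 (shut) to 1 (fully open). A call has 1 to 12 rows; each row is the pose to reach, as a shift and turn from the pose commanded when the call began; what a row does not reach only later rows make up. The controller multiplies each number of a shift by 0.3 m and each number of a turn by 0.5 rad. A row lasts 1/12 s, in which the tool goes at most 41.7 mm and 7.16 degrees, less where a joint would pass 70% of its speed; a pose out of reach is approached as far as the arm can. A call with a number of a shift or a turn outside -1 to 1 is refused whole. A call with a gripper value outside its range is refused whole. The fingers move at their own pace and stop on an object; the grip force is fixed at half the most. Time passes only in rows, so rows that repeat a pose let the fingers close. It gives the time, the measured TCP pose, the force, the opening and the grip force at its end, in the units of the state.
- read_state(): the state, without advancing time (a new reading comes with each control period).
- camera(name): name is "scene" or "side" or "wrist"; returns the picture (400x640x3 uint8, red, green, blue); there is no depth.
- camera_params(name): a dict with "fovy" (degrees; the focal length in pixels is half the picture's height over the tangent of half this angle, whatever the lens; pixels are square), "cx", "cy" (the principal point, pixels), "eye" and "attitude" of the camera in the world. Camera axes: x right, y down, z forward; pixel columns grow to the right and rows downward; lengths in m; the calibration is good to about 2 mm. A picture is of the moment at which its call begins: read the wrist's pose just before it. camera_params takes no time and is no camera call; for the wrist camera it gives the pose at the moment of the call.
- sign_off(): hands the job in; it is judged then, once.
Trained networks look in the newest picture that a camera, given by its name, has taken for a name from the list of things; names that differ only in an ending like _2 or _b are one class to them, and where a whole thing is asked for, a point or a joint stands for the part that bears it (a point fixed in the world has none). Each returns a list of dicts, best first, with "p" (0 to 1); they miss things now and then, are a little off and sometimes report something else, mostly with a low value. They report only what shows in the picture. A call takes as long as a camera call. They do not tell look-alikes from the thing itself.
- recognise(camera, thing): "extent" ([left, top, right, bottom] in pixels, round what is visible of it).
- masks_of(camera, thing): "pixels" (400x640 bool, what is visible of it) and "extent" ([left, top, right, bottom] in pixels, round what is visible of it).
The state is a dict: "t": time; "joint_positions": joint angles; "joint_vel": joint speeds; "effort": joint torques, N m; "eef_pos": TCP position; "tcp_rot": TCP orientation; "ft_force": force on the tool from outside, world axes, zero at the start; "moment": the same for the moment, N m; "gripper_width": opening from 0.0 (shut) to 1.0 (fully open); "gripper_force": force on a finger pad.
Only numpy, scipy, OpenCV 4.12 (cv2) and the standard library are available. Lean on these libraries where they do the work, as an engineer would, in place of code of your own. Each camera call takes 0.05 s, during which the arm holds its last target. There are 200 camera calls.

### The job

Slide the green-banded sample jar along the bench, without lifting or tipping it, until it stands inside the white ring of the green scan mark, and let go of it. Then gently squeeze the clamped scanner's red trigger all the way in between the fingers, pressing against the back of its grip, keep it in for at least half a second, and release it and take the hand away. Leave the jar in the ring, do not shift the scanner in its clamp, and do not disturb the other things.

Things in the scene. Friction and masses are not known exactly. Their poses are not given: they have to be found in the camera images.
- jar: Round sample jar, amber with a green band and green lid disc, white cap: 96 mm diameter (too wide for the gripper to grasp), 72 mm high, about 0.35 kg, stands loose on the bench. Origin at the centre of its underside, z up.
- mark: Scan mark printed flat on the bench (no height): green disc of 150 mm diameter with a white ring, 112 mm inside and 122 mm outside diameter. Origin at its centre. The jar must stand inside the ring, its centre within 12 mm of the mark's centre.
- scanner: Grey pistol-shaped scanner on its side in a friction clamp, nose leaning down to the mark by 0.60-0.77 rad. Origin on the tilt axis, 190 mm up. Own axes: y along the barrel to the nose, -x along the grip to its free end, z square to the flat side, obliquely up: fingers straddling grip and trigger come in along -z, close along y. Head: x -18 to 46, y -50 to 86, z -32 to 32 mm. Free space below.
- guard (a point): Middle of the inner face of the black guard bow round the trigger, at x = -68, y = 80, z = 0 mm of the scanner's frame; same axes. Its long bar, 44 mm wide in z, runs from the nose (x -118 to -18 mm, inner face y = 80), its end bar, 30 mm wide, to the grip's end (inner face x = -113). About 40 mm are free for a finger between trigger and bow.
- grip: The scanner's fixed grip, same origin and axes as scanner: a bar x -121 to -15 mm, y -18 (its back, rubber strip) to +14 mm, z -15 to 15 mm. The force of the fingers on it must stay under 60 N (a light grip of 20 to 30 N is ample).
- trigger (a joint): Angle of the red trigger: 0 at rest (out), 0.35 rad at its stop, swung towards the grip (-y of the scanner). Sprung, 3 N at rest to 10 N at the stop; returns by itself. Fully in above 0.29, released below 0.04. Red bar 58 mm long, 20 mm wide in z, hinged about the scanner's z at x = -16, y = 28 mm, reaching to x = -74.
- trigger_face (a point): Point on the trigger's front face, 39 mm from its hinge: at rest at x = -55, y = 36, z = 0 mm of the scanner's frame, about 54 mm in front of the grip's back; fully in at about y = 22 mm, 40 mm in front of the grip's back.
- window (a point): Centre of the scanner's glass window on its nose, at x = 13, y = 88, z = 0 mm of the scanner's frame. It must not shift by more than 8 mm. The clamp holds the tilt only by friction: a twist of 0.25 Nm about the tilt axis (such as fingers closing askew to the scanner's y, or a knock on head or bow) turns it.
- stand: The scanner's fixed stand: base plate 130 by 170 by 14 mm and a 22 mm post 210 mm high, at x = 20 to 150 mm of its frame (post at x = 105). Origin on the bench below the scanner's tilt axis, z up, x along that axis away from the robot.
- blue_jar: Bystander: jar like the sample jar but with a blue band, standing. Origin under its centre.
- wash_bottle: Bystander: white bottle with red cap, 68 mm diameter, 170 mm high. Origin under its centre.
- petri: Bystander: clear dish, 64 mm diameter, 26 mm high. Origin under its centre.
- cylinder: Bystander: white measuring cylinder, 40 mm diameter on a 72 mm foot, 200 mm high. Origin under its centre.
- tip_box: Bystander: blue box with clear lid, 122 by 87 by 52 mm. Origin under its centre.
- reagent: Bystander: small brown bottle with black cap, 54 mm diameter, 100 mm high. Origin under its centre.
Not all that is in view belongs to the job. What is shaped like the jar but brown or yellow is not meant.

How it is judged:
On the way, in this order (a step that is already met when the one before it is completed fails the run):
1. the sample jar stands at rest inside the ring, within 12 mm of the mark's centre, and is let go (horizontal distance between jar and mark below 0.012 m and angle between jar's own z axis and vertical below 0.1 rad and linear speed of jar below 0.02 m/s and contact force between each of the arm, the fingers and jar below 0.2 N), for 0.2 s.
2. with the jar there, the trigger is squeezed fully in (above 0.29 rad) with the fingers pressing on the grip too, for half a second (horizontal distance between jar and mark below 0.012 m and angle between jar's own z axis and vertical below 0.1 rad and linear speed of jar below 0.02 m/s and value of joint trigger above 0.29 rad and contact force between the fingers and grip above 1 N), for 0.5 s.
At the end, for the whole second after the job is handed in: The sample jar stands upright at rest on the bench with its centre within 12 mm of the mark's centre, and the trigger is back out (below 0.04 rad) (horizontal distance between jar and mark below 0.012 m and angle between jar's own z axis and vertical below 0.1 rad and linear speed of jar below 0.02 m/s and value of joint trigger below 0.04 rad and height (world z) of jar below 0.006 m); the robot touches nothing.
It fails at once if the sample jar is lifted more than 15 mm or tipped by more than 0.35 rad (height (world z) of jar above 0.015 m or angle between jar's own z axis and vertical above 0.35 rad).
It fails at once if the scanner is shifted in its clamp (its window by more than 8 mm) (distance of window from where it was at the start of the episode above 0.008 m).
It fails at once if the grip is squeezed with more than 60 N (contact force between the fingers and grip above 60 N).
It fails at once if one of the other things (blue-banded jar, bottles, dish, measuring cylinder, tip box) is moved by more than 25 mm (distance of any of blue_jar, wash_bottle, petri, cylinder, tip_box, reagent from where it was at the start of the episode above 0.025 m).
It also fails if it takes over 54 s, if anything falls off the work surface, if the arm or the gripper's body presses on something with over 40 N, if the wrist force passes 120 N, or if a joint passes its speed limit or range.

## Working session

There is one attempt and no reset: what is moved stays moved. The work goes in short steps, Python scripts to look and compute and a tool call to move; the robot and the scene stay as the last step left them, time stands still between calls to the robot, and variables do not carry over. Pictures are saved under pics/ and viewed, at most 10 in all, crops included, and the job is handed in when it is done.

Besides the shell and the picture viewer there is one more tool, called as name(argument=value, ...) on one line, values as JSON. carry_out: Moves the arm, as the interface text tells. Shifts and turns lie within -1 to 1; 1 stands for 0.3 m of shift or 0.5 rad of turn. Its arguments: {"type":"object","properties":{"plan":{"type":"string"}},"required":["plan"]}

```bash
mkdir -p pics; ls; cat > h.py <<'E'
import numpy as np, cv2
from scipy.spatial.transform import Rotation as R
from bench import *
def K(n):
    p=camera_params(n); f=200/np.tan(np.radians(p["fovy"])/2); return p,f
def att(p):
    a=np.array(p["attitude"],float)
    return a if a.shape==(3,3) else (R.from_rotvec(a).as_matrix() if a.size==3 else R.from_quat(a).as_matrix())
def ray(n,u,v,p=None):
    p0,f=K(n); p=p or p0
    d=att(p)@np.array([(u-p["cx"])/f,(v-p["cy"])/f,1]); return np.array(p["eye"]),d
def onz(n,u,v,z=0,p=None):
    e,d=ray(n,u,v,p); return e+d*(z-e[2])/d[2]
def proj(n,P,p=None):
    p0,f=K(n); p=p or p0
    c=(np.atleast_2d(P)-np.array(p["eye"]))@att(p); return c[:,:2]/c[:,2:]*f+[p["cx"],p["cy"]]
def snap(n,name):
    im=camera(n); cv2.imwrite(f"pics/{name}.png",im[:,:,::-1]); return im
E
python3 - <<'E'
from h import *
for n in("scene","side","wrist"):
    print(n,camera_params(n))
a=snap("scene","scene0"); b=snap("side","side0"); snap("wrist","wrist0")
for n in("scene","side"):
    for t in("jar","mark","scanner","grip","trigger","blue_jar","stand","window"):
        for r in recognise(n,t)[:3]: print(n,t,round(r["p"],2),np.round(r["extent"]))
cv2.imwrite("pics/both.png",cv2.resize(np.vstack([a,b]),(480,600))[:,:,::-1])
s=read_state();print(s["t"],s["eef_pos"],s["tcp_rot"],s["gripper_width"])
E
```

```text
pics
scene {'fovy': 56.29479584820892, 'cx': 323.06540590645915, 'cy': 203.99037447690824, 'eye': array([1.10264101, 0.38255068, 0.91534457]), 'attitude': array([-1.25681934, -2.3372139 ,  0.90708924])}
side {'fovy': 47.25140331808752, 'cx': 315.23539224801056, 'cy': 205.40097997181792, 'eye': array([ 0.34530802, -1.02073466,  0.98599062]), 'attitude': array([-2.24019787,  0.22058213, -0.10504801])}
wrist {'fovy': 63.63493825947881, 'cx': 314.89931382658654, 'cy': 200.02218025146522, 'eye': array([0.62540353, 0.0794459 , 0.37316727]), 'attitude': array([ 2.82507647e+00, -3.87657478e-04, -1.80546753e-03])}
scene jar 0.85 [451. 278. 497. 323.]
scene jar 0.77 [412. 215. 455. 255.]
scene jar 0.75 [430. 326. 476. 376.]
scene mark 0.94 [296. 200. 339. 236.]
scene scanner 0.73 [228. 131. 286. 191.]
scene grip 0.64 [253. 133. 276. 153.]
scene grip 0.31 [183. 150. 217. 205.]
scene blue_jar 0.64 [355. 312. 401. 365.]
scene blue_jar 0.49 [385. 261. 425. 308.]
scene stand 0.27 [358. 312. 400. 366.]
scene window 0.82 [228. 129. 284. 187.]
scene window 0.35 [280. 272. 308. 321.]
side jar 0.7 [311. 144. 330. 168.]
side jar 0.65 [272. 240. 359. 281.]
side jar 0.64 [268. 148. 294. 177.]
side mark 0.63 [270. 243. 308. 280.]
side scanner 0.84 [272. 245. 357. 279.]
side scanner 0.46 [232. 342. 290. 398.]
side grip 0.81 [275. 263. 319. 281.]
side trigger 0.67 [270. 242. 357. 281.]
side blue_jar 0.97 [337. 159. 364. 192.]
side stand 0.9 [270. 237. 380. 333.]
0.95 [ 6.24977601e-01 -4.40063705e-05  2.31266218e-01] [-2.22148865e+00 -2.22138823e+00  1.85364729e-04] 0.9947298383764959
```

View pics/scene0.png

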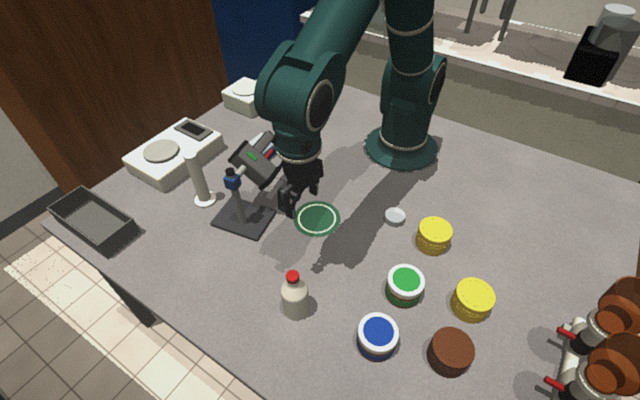

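View pics/side0.png

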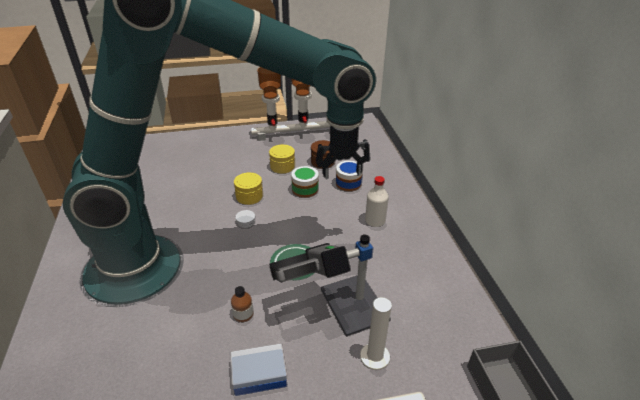

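Scene: green-banded jar at (405,285); look-alikes: blue (378,335), brown (451,350), yellow (434,235), (474,298). In side: green jar at (305,181), blue (349,175); mark at scene (317,218), scanner scene (257,155), side (315,262). Choice: the green one.

```bash
python3 - <<'E'
from h import *
def green(n,box):
    im=cv2.imread(f"pics/{n}0.png"); h=cv2.cvtColor(im,cv2.COLOR_BGR2HSV)
    m=cv2.inRange(h,(45,70,40),(90,255,255)); x0,y0,x1,y1=box; k=np.zeros_like(m); k[y0:y1,x0:x1]=m[y0:y1,x0:x1]
    c=max(cv2.findContours(k,cv2.RETR_EXTERNAL,cv2.CHAIN_APPROX_NONE)[0],key=cv2.contourArea)
    return c[:,0,:]
for n,bj,bm in(("scene",(385,260,425,296),(285,195,345,240)),("side",(292,166,320,184),(260,240,330,280))):
    for nm,b,z in(("lid",bj,.072),("mark",bm,0)):
        c=green(n,b); P=np.array([onz(n,u,v,z)[:2] for u,v in c])
        (x,y),r=cv2.minEnclosingCircle((P*1000).astype(np.float32)); 
        e=cv2.fitEllipse((P*1000).astype(np.float32)); print(n,nm,len(c),c.min(0),c.max(0),"circ",np.round([x,y,r]),"ell",np.round(e[0]),np.round(e[1]))
print("base",proj("scene",[0,0,0]),proj("side",[0,0,0]), "tcp",proj("scene",[.625,0,.231]),proj("side",[.625,0,.231]))
im=cv2.imread("pics/scene0.png"); b=cv2.imread("pics/side0.png"); w=cv2.imread("pics/wrist0.png")
r=lambda a:cv2.resize(a,(400,300),interpolation=cv2.INTER_CUBIC)
cv2.imwrite("pics/c1.png",np.vstack([np.hstack([r(im[120:240,200:360]),r(b[220:340,250:410])]),np.hstack([r(im[240:360,340:500]),r(w)])]))
E
```

```text
scene lid 70 [393 268] [419 290] circ [567. 277.  35.] ell [567. 277.] [67. 68.]
scene mark 114 [294 201] [339 235] circ [475. -67.  73.] ell [475. -66.] [141. 143.]
side lid 44 [295 168] [314 178] circ [563. 277.  35.] ell [564. 276.] [63. 67.]
side mark 59 [277 249] [305 260] circ [465. -43.  46.] ell [463. -33.] [30. 95.]
base [[400.39003468 146.03649607]] [[132.73418    267.27572552]] tcp [[302.59602188 207.63718025]] [[341.94906186 179.17161106]]
```

View pics/c1.png

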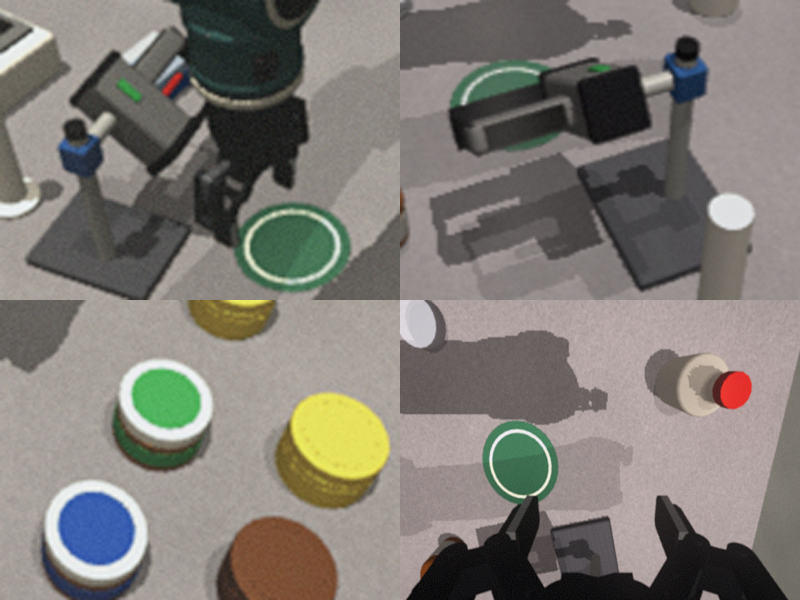

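Crop confirms: the jar with bright green lid disc, white cap, and green band is the sample; mark and scanner (head with green strip, red trigger just visible) are clear. Now bystander positions.

```bash
python3 - <<'E'
from h import *
for nm,u,v,z in(("petri",395,215,.013),("blue",378,331,.072),("yel1",434,228,.072),("yel2",474,292,.072),("brown",452,340,.072),("wash",293,274,.17),("standbase",244,220,.014)):
    print(nm,np.round(onz("scene",u,v,z),3))
for nm,u,v,z in(("petri",246,217,.02),("blue",349,168,.072),("reagent",240,292,.1),("wash",379,181,.17),("cyl",381,305,.2),("tip",258,360,.052),("standbase",357,308,.014),("postTop",364,240,.21)):
    print("side",nm,np.round(onz("side",u,v,z),3))
im=cv2.imread("pics/wrist0.png");m=cv2.inRange(cv2.cvtColor(im,cv2.COLOR_BGR2HSV),(45,70,40),(90,255,255))
c=max(cv2.findContours(m,cv2.RETR_EXTERNAL,cv2.CHAIN_APPROX_NONE)[0],key=cv2.contourArea)[:,0]
P=np.array([onz("wrist",u,v)[:2] for u,v in c])*1000;print(c.min(0),c.max(0),cv2.fitEllipse(P.astype(np.float32)))
E
```

```text
petri [0.337 0.141 0.013]
blue [0.73  0.282 0.072]
yel1 [0.37  0.273 0.072]
yel2 [0.508 0.435 0.072]
brown [0.656 0.433 0.072]
wash [0.761 0.067 0.17 ]
standbase [ 0.617 -0.245  0.014]
side petri [0.345 0.14  0.02 ]
side blue [0.725 0.276 0.072]
side reagent [ 0.307 -0.244  0.1  ]
side wash [0.756 0.051 0.17 ]
side cyl [ 0.608 -0.427  0.2  ]
side tip [ 0.332 -0.412  0.052]
side standbase [ 0.604 -0.284  0.014]
side postTop [ 0.624 -0.233  0.21 ]
[148 178] [236 259] ((473.04083251953125, -68.8404312133789), (107.54822540283203, 107.99860382080078), 58.78276824951172)
```

carry_out(plan="-0.137 0.98 0 0 0 -0.514 0.6;-0.137 0.98 0 0 0 -0.514 0.6;-0.137 0.98 0 0 0 -0.514 0.6;-0.137 0.98 0 0 0 -0.514 0.6;-0.137 0.98 0 0 0 -0.514 0.6;-0.137 0.98 0 0 0 -0.514 0.6;-0.137 0.98 0 0 0 -0.514 0.6;-0.137 0.98 0 0 0 -0.514 0.6;-0.137 0.98 0 0 0 -0.514 0.6;-0.137 0.98 0 0 0 -0.514 0.6")

```text
t: 1.78
eef_pos: [0.5836, 0.2946, 0.231]
tcp_rot: [-2.486, -1.92, 0.001]
ft_force: [0.1, -0.9, 0.4]
gripper_width: 0.597
gripper_force: 0.0
```

carry_out(plan="0 0.17 0 0 0 0 0.6;0 0.17 0 0 0 0 0.6;0 0.17 -0.2 0 0 0 0.6;0 0.17 -0.35 0 0 0 0.6;0 0.17 -0.35 0 0 0 0.6;0 0.17 -0.35 0 0 0 0.6")

```text
t: 2.28
eef_pos: [0.5823, 0.3419, 0.1211]
tcp_rot: [-2.489, -1.916, 0.012]
ft_force: [-1.1, 0.3, -0.3]
gripper_width: 0.6
gripper_force: 0.0
```

```bash
python3 - <<'E'
from h import *
s=read_state();print(s["t"],s["eef_pos"],s["tcp_rot"],s["gripper_width"],s["ft_force"])
a=snap("scene","scene1");b=snap("side","side1")
r=lambda a:cv2.resize(a,(400,300),interpolation=cv2.INTER_CUBIC)
r2=lambda a:cv2.resize(a,(800,600),interpolation=cv2.INTER_CUBIC)
cv2.imwrite("pics/c2.png",np.hstack([cv2.resize(a[120:240,220:300],(400,600),interpolation=cv2.INTER_CUBIC),cv2.resize(b[230:350,260:340+60][:, :],(400,343),interpolation=cv2.INTER_CUBIC) if 0 else np.vstack([r(b[230:320,265:385]),r(a[230:350,340:500])])])[:,:,::-1])
E
```

```text
2.2833 [0.58231823 0.34186261 0.12106542] [-2.48946936 -1.91609899  0.01228581] 0.599624568762343 [-1.12458516  0.26510546 -0.25274387]
```

View pics/c2.png

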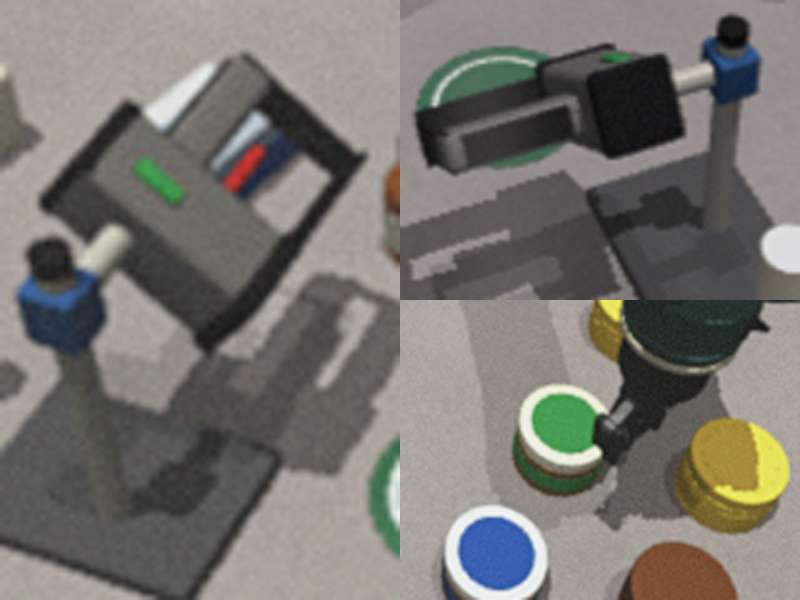

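The scanner shows clearly: head with green strip, red trigger at scene (269,154), bow to the right, jar's free at (404,287) with fingers behind it. Now descend behind the jar.

carry_out(plan="0 0 -0.11 0 0 0 0.6;0 0 -0.22 0 0 0 0.6;0 0 -0.33 0 0 0 0.6;0 0 -0.33 0 0 0 0.6;0 0 -0.33 0 0 0 0.6;0 0 -0.33 0 0 0 0.6")

```text
t: 2.88
eef_pos: [0.5856, 0.3457, 0.0307]
tcp_rot: [2.488, 1.918, 0.006]
ft_force: [0.2, -0.3, 1.3]
gripper_width: 0.599
gripper_force: 0.0
```

carry_out(plan="-0.01 -0.04 0 0 0 0 0.6;-0.02 -0.08 0 0 0 0 0.6;-0.032 -0.12 0 0 0 0 0.6;-0.043 -0.16 0 0 0 0 0.6;-0.053 -0.2 0 0 0 0 0.6;-0.064 -0.24 0 0 0 0 0.6;-0.074 -0.28 0 0 0 0 0.6;-0.085 -0.32 0 0 0 0 0.6;-0.095 -0.36 0 0 0 0 0.6;-0.106 -0.4 0 0 0 0 0.6;-0.106 -0.4 0 0 0 0 0.6;-0.106 -0.4 0 0 0 0 0.6")

```text
t: 3.88
eef_pos: [0.5518, 0.2237, 0.027]
tcp_rot: [2.489, 1.917, -0.002]
ft_force: [-0.1, 0.2, 0.1]
gripper_width: 0.602
gripper_force: 0.0
```

```bash
cat >> h.py <<'E'
def green_xy(n,im,z,near,lo=(45,90,90),rad=90):
    m=cv2.inRange(cv2.cvtColor(im,cv2.COLOR_RGB2HSV),lo,(90,255,255)); out=[]
    for c in cv2.findContours(m,cv2.RETR_EXTERNAL,cv2.CHAIN_APPROX_NONE)[0]:
        if len(c)<15: continue
        P=np.array([onz(n,u,v,z)[:2] for u,v in c[:,0]])*1000
        e=cv2.fitEllipse(P.astype(np.float32))
        if np.hypot(*(np.array(e[0])-near))<rad: out.append((np.round(e[0],1),np.round(e[1])))
    return out
E
python3 - <<'E'
from h import *
s=read_state();print(s["t"],s["eef_pos"],s["tcp_rot"],s["ft_force"])
for n in("scene","side"):
    im=snap(n,n+"2"); print(n,green_xy(n,im,.072,(535,160)))
E
```

```text
3.8833 [0.55177569 0.22373544 0.02698409] [ 2.48897580e+00  1.91674301e+00 -2.25210431e-03] [-0.10865447  0.18221522  0.09450453]
scene [(array([543.4, 165.4]), array([49., 66.]))]
side [(array([538.2, 170.7]), array([58., 67.]))]
```

carry_out(plan="-0.018 -0.065 0 0 0 0 0.6;-0.036 -0.13 0 0 0 0 0.6;-0.054 -0.2 0 0 0 0 0.6;-0.073 -0.27 0 0 0 0 0.6;-0.092 -0.34 0 0 0 0 0.6;-0.111 -0.41 0 0 0 0 0.6;-0.13 -0.48 0 0 0 0 0.6;-0.149 -0.55 0 0 0 0 0.6;-0.167 -0.615 0 0 0 0 0.6;-0.182 -0.67 0 0 0 0 0.6;-0.193 -0.71 0 0 0 0 0.6;-0.199 -0.733 0 0 0 0 0.6")

```text
t: 4.98
eef_pos: [0.4922, 0.0042, 0.0272]
tcp_rot: [-2.488, -1.918, 0.001]
ft_force: [-0.0, 0.8, -0.4]
gripper_width: 0.596
gripper_force: 0.7
```

carry_out(plan="0 0 0 0 0 0 0.6;0 0 0 0 0 0 0.6;0 0 0 0 0 0 0.6")

```text
t: 5.23
eef_pos: [0.4927, 0.0061, 0.0272]
tcp_rot: [-2.487, -1.92, -0.0]
ft_force: [0.0, 0.2, 0.1]
gripper_width: 0.601
gripper_force: 0.0
```

```bash
python3 - <<'E'
from h import *
s=read_state();print(s["t"],s["eef_pos"],s["tcp_rot"],s["ft_force"])
for n in("scene","side"):
    im=snap(n,n+"3"); print(n,green_xy(n,im,.072,(480,-50),lo=(45,90,110)))
a=cv2.imread("pics/scene3.png")[130:280,240:400];b=cv2.imread("pics/side3.png")[180:300,230:390]
cv2.imwrite("pics/c3.png",np.hstack([cv2.resize(a,(400,375)),cv2.resize(b,(400,375))]))
E
```

```text
5.2333 [0.49266582 0.00609561 0.02722327] [-2.48657303e+00 -1.91962764e+00 -3.19887722e-04] [0.04982351 0.23374528 0.10905655]
scene [(array([564.2, -80.2]), array([ 6., 35.])), (array([485.2, -60.9]), array([32., 53.]))]
side [(array([479.2, -47.4]), array([57., 68.]))]
```

View pics/c3.png

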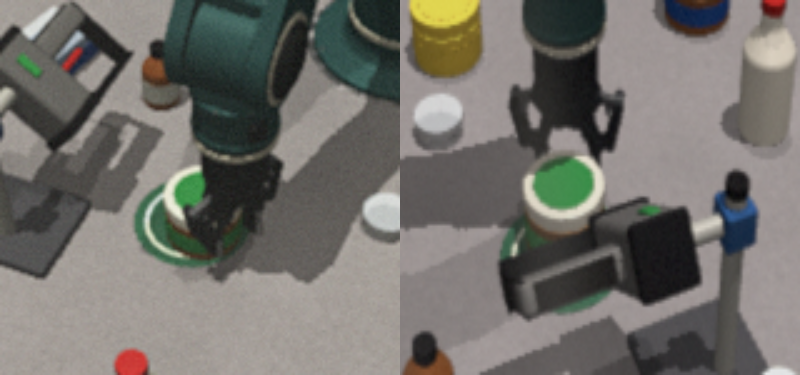

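The jar is in the green disc, near the centre line, about 20 mm short. Finish the push slowly, then back off.

carry_out(plan="-0.005 -0.013 0 0 0 0 0.6;-0.01 -0.027 0 0 0 0 0.6;-0.014 -0.04 0 0 0 0 0.6;-0.018 -0.053 0 0 0 0 0.6;-0.021 -0.06 0 0 0 0 0.6;-0.023 -0.066 0 0 0 0 0.6;-0.023 -0.066 0 0 0 0 0.6;-0.02 -0.05 0 0 0 0 0.6;-0.01 -0.01 0 0 0 0 0.6;0.01 0.06 0 0 0 0 0.6;0.02 0.1 0 0 0 0 0.6;0.02 0.1 0 0 0 0 0.6")

```text
t: 6.33
eef_pos: [0.499, 0.039, 0.0273]
tcp_rot: [-2.483, -1.923, -0.002]
ft_force: [0.3, 0.5, -0.4]
gripper_width: 0.6
gripper_force: 0.0
```

carry_out(plan="0 0.05 0.1 0 0 0 0.6;0 0.05 0.2 0 0 0 0.6;0 0.05 0.35 0 0 0 0.6;0 0.1 0.5 0 0 0 0.6;0 0.2 0.6 0 0 0 0.6;0 0.3 0.7 0 0 0 0.6;0 0.4 0.7 0 0 0 0.6;0 0.4 0.7 0 0 0 0.6;0 0.4 0.7 0 0 0 0.6")

```text
t: 7.08
eef_pos: [0.4981, 0.1574, 0.2377]
tcp_rot: [-2.484, -1.923, -0.002]
ft_force: [1.2, -0.7, -0.1]
gripper_width: 0.599
gripper_force: 0.0
```

```bash
python3 - <<'E'
from h import *
s=read_state();print(s["t"],s["eef_pos"],s["tcp_rot"],s["ft_force"])
for n in("scene","side","wrist"):
    im=snap(n,n+"4"); print(n,"lid",green_xy(n,im,.072,(475,-68),lo=(45,90,110)),"mark",green_xy(n,im,0,(475,-68),lo=(45,70,40)))
    for t in ("scanner","grip"):
      for r in masks_of(n,t)[:2]:
        print(n,t,round(r["p"],2),np.round(r["extent"]),r["pixels"].sum()); np.save(f"m_{n}_{t}.npy",r["pixels"]); break
E
```

```text
7.0833 [0.49806961 0.15735336 0.23773678] [-2.48414255e+00 -1.92317983e+00 -1.51341356e-03] [ 1.16559611 -0.73067971 -0.08748842]
scene lid [(array([474.6, -63.4]), array([65., 66.]))] mark [(array([472.9, -68.6]), array([92., 99.])), (array([475.2, -66.6]), array([136., 138.])), (array([ 421.2, -101.3]), array([72., 73.]))]
scene scanner 0.68 [279. 270. 309. 324.] 1133
scene grip 0.61 [255. 132. 274. 151.] 250
side lid [(array([471.7, -63.5]), array([64., 67.]))] mark [(array([ 489.6, -132.3]), array([ 8., 46.])), (array([411.2, -37.5]), array([10., 50.])), (array([481.4,  11.4]), array([71., 73.]))]
side scanner 0.56 [268. 241. 357. 281.] 2104
side grip 0.83 [276. 260. 319. 283.] 562
wrist lid [(array([473.7, -56.5]), array([48., 76.])), (array([428.4, -10. ]), array([11., 54.]))] mark [(array([ 524.1, -114.5]), array([ 5., 20.])), (array([ 463.1, -124.9]), array([63., 94.])), (array([473.5, -67.6]), array([100., 100.])), (array([469.2, -64.9]), array([127., 136.]))]
```

Jar ends ~3 mm from the mark centre. Now the scanner pose: project a rough model to match corners.

```bash
cat >> h.py <<'E'
def scan_rot(yaw,tilt): return R.from_euler("z",yaw).as_matrix()@R.from_euler("x",-tilt).as_matrix()
BOX=dict(head=(-18,46,-50,86,-32,32),grip=(-121,-15,-18,14,-15,15),bow=(-118,-18,80,86,-22,22),end=(-119,-113,14,86,-15,15),trig=(-74,-16,28,36,-10,10))
def corners(b): return np.array([[x,y,z] for x in b[:2] for y in b[2:4] for z in b[4:]])/1000
def world(p,X): return np.array([p[0],p[1],.19])+np.asarray(X)@scan_rot(p[2],p[3]).T
def draw(n,p,im,par=None,s=1,off=(0,0)):
    col=dict(head=(255,255,0),grip=(0,255,255),bow=(255,0,255),end=(255,0,255),trig=(255,128,0))
    for k,b in BOX.items():
        q=((proj(n,world(p,corners(b)),par)-off)*s).astype(int)
        for i in range(8):
            for j in (1,2,4):
                if not i&j: cv2.line(im,tuple(map(int,q[i])),tuple(map(int,q[i|j])),col[k],1,cv2.LINE_AA)
    return im
E
python3 - <<'E'
from h import *
p=[.522,-.265,.29,.7]
sc=cv2.imread("pics/scene1.png")[:,:,::-1]; sd=cv2.imread("pics/side1.png")[:,:,::-1]
a=cv2.resize(sc[120:220,220:300],(400,500),interpolation=cv2.INTER_CUBIC); b=cv2.resize(sd[230:330,265:345],(400,500),interpolation=cv2.INTER_CUBIC)
draw("scene",p,a,None,5,(220,120)); draw("side",p,b,None,5,(265,230))
cv2.imwrite("pics/c4.png",np.hstack([a,b])[:,:,::-1])
E
```

```text
(no output)
```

View pics/c4.png

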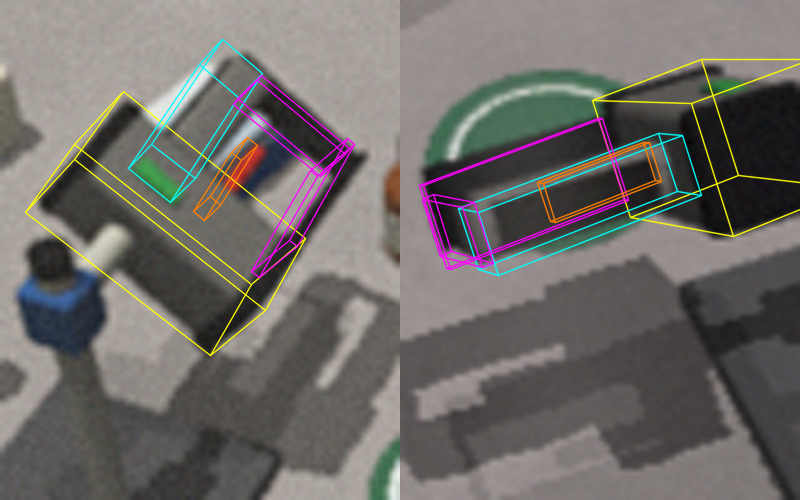

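Overlay nearly fits (a few mm off). I'll compute a stand-off pose with the wrist camera over the scanner for a close measurement.

```bash
cat >> h.py <<'E'
def goal(p,X,n=1,sgn=-1,pos=None,rv=None,dz=0):
    """tool y = sgn*y_s, z=-z_s ; prints shift & turn (tool units) per call"""
    S=scan_rot(p[2],p[3]); T=np.column_stack([-sgn*S[:,0],sgn*S[:,1],-S[:,2]])
    s=read_state(); pos=s["eef_pos"] if pos is None else pos; rv=s["tcp_rot"] if rv is None else rv
    P=world(p,np.array(X)/1000); d=(R.from_matrix(T)*R.from_rotvec(rv).inv()).as_rotvec()
    print("goal",np.round(P,4),np.round(R.from_matrix(T).as_rotvec(),3),"shift",np.round((P-pos)/.3,3),"turn/",n,np.round(d/.5/n,3)); return P,T
E
python3 - <<'E'
from h import *
p=[.522,-.265,.29,.7]
for sg in(-1,1): goal(p,(-58,4,-21+160),3,sg)
print(read_state()["joint_positions"])
E
```

```text
goal [ 0.4399 -0.1928  0.2937] [2.42  0.353 0.129] shift [-0.195 -1.158  0.189] turn/ 3 [-0.339 -0.35  -0.653]
goal [ 0.4399 -0.1928  0.2937] [-0.413  2.831 -1.034] shift [-0.195 -1.158  0.189] turn/ 3 [-0.404  0.391  1.344]
[-0.24449826  0.23122489 -0.13364696  1.85849978  0.03515992  1.05444177
 -0.64975187]
```

carry_out(plan="-0.03 -0.13 0.1 -0.11 -0.12 -0.22 1;-0.05 -0.26 0.15 -0.23 -0.23 -0.44 1;-0.065 -0.386 0.189 -0.339 -0.35 -0.653 1;-0.065 -0.386 0.189 -0.339 -0.35 -0.653 1;-0.065 -0.386 0.189 -0.339 -0.35 -0.653 1")

```text
t: 7.95
eef_pos: [0.4785, 0.0379, 0.295]
tcp_rot: [2.557, 1.367, 0.053]
ft_force: [1.0, 0.2, 0.4]
gripper_width: 0.999
gripper_force: 0.0
```

carry_out(plan="-0.02 -0.13 0 -0.11 -0.12 -0.22 1;-0.04 -0.26 0 -0.23 -0.23 -0.44 1;-0.065 -0.386 0 -0.339 -0.35 -0.653 1;-0.065 -0.386 0 -0.339 -0.35 -0.653 1;-0.065 -0.386 0 -0.339 -0.35 -0.653 1")

```text
t: 8.37
eef_pos: [0.459, -0.0763, 0.2932]
tcp_rot: [2.528, 0.849, 0.092]
ft_force: [-0.4, 0.3, 0.7]
gripper_width: 0.997
gripper_force: 0.0
```

carry_out(plan="-0.02 -0.13 0 -0.11 -0.12 -0.22 1;-0.04 -0.26 0 -0.23 -0.23 -0.44 1;-0.065 -0.386 0 -0.339 -0.35 -0.653 1;-0.065 -0.386 0 -0.339 -0.35 -0.653 1;-0.065 -0.386 0 -0.339 -0.35 -0.653 1;-0.065 -0.386 0 -0.339 -0.35 -0.653 1;-0.065 -0.386 0 -0.339 -0.35 -0.653 1")

```text
t: 8.95
eef_pos: [0.4407, -0.1911, 0.2939]
tcp_rot: [2.421, 0.359, 0.129]
ft_force: [-0.0, -0.3, 0.1]
gripper_width: 0.996
gripper_force: 0.0
```

```bash
python3 - <<'E'
from h import *
import json
p=[.522,-.265,.29,.7]
s=read_state();print(s["t"],s["eef_pos"],s["tcp_rot"],s["joint_positions"]); goal(p,(-58,4,-21+160))
par=camera_params("wrist"); im=snap("wrist","wrist5"); json.dump({k:np.asarray(v).tolist() for k,v in par.items()},open("par5.json","w"))
b=cv2.resize(im,(800,500),interpolation=cv2.INTER_CUBIC); draw("wrist",p,b,par,1.25)
cv2.imwrite("pics/c5.png",b[:,:,::-1])
for n in("scene","side"): print(green_xy(n,snap(n,n+"5"),.072,(475,-68),lo=(45,90,110)))
E
```

```text
8.95 [ 0.44069945 -0.19108562  0.2939385 ] [2.42067542 0.35933187 0.12865067] [-0.12284441 -0.01746035  0.04624155  2.17823619  0.84390926  1.00028673
 -1.83526728]
goal [ 0.4399 -0.1928  0.2937] [2.42  0.353 0.129] shift [-0.003 -0.006 -0.001] turn/ 1 [-0.002 -0.004 -0.008]
[(array([522.9, -32.6]), array([128., 129.])), (array([475.1, -63.1]), array([64., 67.]))]
[(array([471.8, -63.2]), array([64., 67.]))]
```

View pics/c5.png

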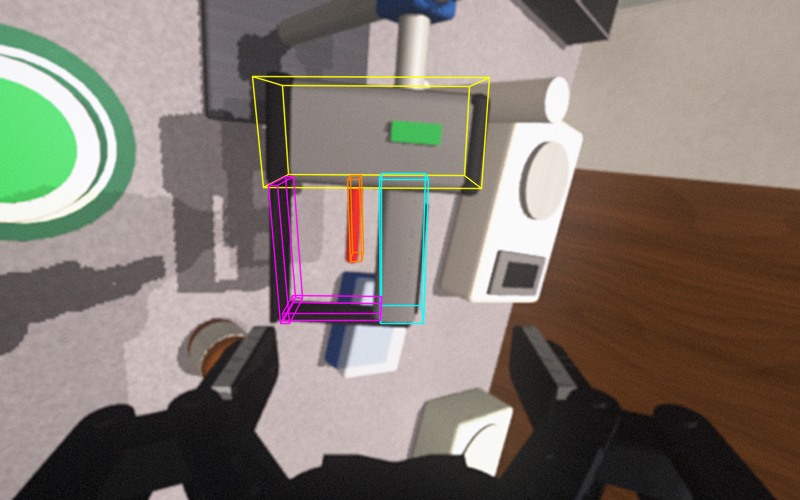

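Wrist view: the red trigger at (355,220 display), grip (405,250), bow left (280,250) and head all in view; the model lies within a few pixels. Refine by aligning model edges to image gradients.

```bash
cat > fit.py <<'E'
from h import *
import json
from scipy.optimize import minimize
from scipy.ndimage import map_coordinates
par5={k:(np.array(v) if isinstance(v,list) else v) for k,v in json.load(open("par5.json")).items()}
L=lambda a,b:(np.linspace(a,b,60)/1000)
# edges seen along -z (wrist)
W=[L((-110,-18,15),(-25,-18,15)),L((-108,14,15),(-25,14,15)),L((-72,36,10),(-22,36,10)),L((-72,28,10),(-22,28,10)),L((-74,29,10),(-74,35,10)),
   L((-18,-45,32),(-18,80,32)),L((-110,80,22),(-25,80,22)),L((-121,-16,15),(-121,12,15)),L((-113,18,15),(-113,76,15))]
S=[L((-18,-45,32),(-18,80,32)),L((46,-45,-32),(46,80,-32)),L((46,-45,32),(46,80,32)),L((-110,-18,15),(-25,-18,15)),L((-110,14,15),(-40,14,15)),L((-110,80,22),(-25,80,22))]
D=[L((-18,-50,32),(46,-50,32)),L((-18,-50,-32),(46,-50,-32)),L((-18,-50,-30),(-18,-50,30)),L((46,-50,-30),(46,-50,30)),L((-110,-18,-15),(-25,-18,-15)),L((-110,-18,15),(-25,-18,15)),L((-121,-18,-13),(-121,-18,13))]
def G(f,s):
    g=cv2.GaussianBlur(cv2.imread(f).astype(np.float32),(0,0),s); m=0
    for c in range(3): m=np.maximum(m,np.hypot(cv2.Sobel(g[:,:,c],-1,1,0),cv2.Sobel(g[:,:,c],-1,0,1)))
    return m/np.percentile(m,97)
def score(p,views,gs):
    t=0
    for n,E,par in views:
        for e in E:
            q=proj(n,world(p,e),par); t+=np.minimum(map_coordinates(gs[n],[q[:,1],q[:,0]],order=1),2).mean()
    return -t
V=[("wrist",W,par5),("scene",S,None),("side",D,None)]
p0=np.array([.522,-.265,.29,.7])
for nm,vs in(("all",V),("wrist",V[:1]),("sc+sd",V[1:])):
    p=p0
    for sg in(4,2.5,1.5,1):
        gs=dict(wrist=G("pics/wrist5.png",sg),scene=G("pics/scene1.png",sg*.7),side=G("pics/side1.png",sg*.7))
        best=None
        for k in range(12):
            st=p+np.random.default_rng(k).normal(size=4)*[.004,.004,.02,.03]*(sg/4)*(k>0)
            r=minimize(lambda x:score(x*[1,1,5,5],vs,gs)+(20*(max(0,.58-x[3]*5)+max(0,x[3]*5-.79))),st/[1,1,5,5],method="Nelder-Mead",options=dict(initial_simplex=np.vstack([st/[1,1,5,5]]+[st/[1,1,5,5]+np.eye(4)[i]*.003 for i in range(4)]),xatol=1e-5,fatol=1e-5))
            if best is None or r.fun<best.fun: best=r
        p=best.x*[1,1,5,5]
    print(nm,np.round(p,4),round(best.fun,3))
    if nm=="all": np.save("p.npy",p)
E
python3 fit.py; python3 - <<'E'
from h import *
import json
par={k:(np.array(v) if isinstance(v,list) else v) for k,v in json.load(open("par5.json")).items()}
p=np.load("p.npy")
im=cv2.imread("pics/wrist5.png")[50:265,190:400]; sd=cv2.imread("pics/side1.png")[230:330,265:365]; sc=cv2.imread("pics/scene1.png")[120:220,210:310]
a=cv2.resize(im,(525,538),interpolation=cv2.INTER_CUBIC); a=draw("wrist",p,a,par,2.5,(190,50))
b=draw("side",p,cv2.resize(sd,(269,269)),None,2.69,(265,230)); c=draw("scene",p,cv2.resize(sc,(269,269)),None,2.69,(210,120))
cv2.imwrite("pics/c6.png",np.hstack([a,np.vstack([b,c])]))
E
```

```text
Traceback (most recent call last):
  File "fit.py", line 31, in <module>
    r=minimize(lambda x:score(x*[1,1,5,5],vs,gs)+(20*(max(0,.58-x[3]*5)+max(0,x[3]*5-.79))),st/[1,1,5,5],method="Nelder-Mead",options=dict(initial_simplex=np.vstack([st/[1,1,5,5]]+[st/[1,1,5,5]+np.eye(4)[i]*.003 for i in range(4)]),xatol=1e-5,fatol=1e-5))
  File "fit.py", line 31, in <lambda>
    r=minimize(lambda x:score(x*[1,1,5,5],vs,gs)+(20*(max(0,.58-x[3]*5)+max(0,x[3]*5-.79))),st/[1,1,5,5],method="Nelder-Mead",options=dict(initial_simplex=np.vstack([st/[1,1,5,5]]+[st/[1,1,5,5]+np.eye(4)[i]*.003 for i in range(4)]),xatol=1e-5,fatol=1e-5))
                        ~~~~~^^^^^^^^^^^^^^^^^^^
  File "fit.py", line 20, in score
    q=proj(n,world(p,e),par); t+=np.minimum(map_coordinates(gs[n],[q[:,1],q[:,0]],order=1),2).mean()
  File "h.py", line 15, in proj
    p0,f=K(n); p=p or p0
         ~^^^
  File "h.py", line 5, in K
    p=camera_params(n); f=200/np.tan(np.radians(p["fovy"])/2); return p,f
ValueError: time passes only in moves, steps and waits
Traceback (most recent call last):
FileNotFoundError: [Errno 2] No such file or directory: 'p.npy'
```

```bash
python3 - <<'E'
s=open("h.py").read()
s=s.replace('''def K(n):
    p=camera_params(n); f''','''_c={}
def K(n):
    if n not in _c: _c[n]=camera_params(n)
    p=_c[n]; f''')
open("h.py","w").write(s)
E
cat >show.py <<'E'
from h import *
import json
par={k:(np.array(v) if isinstance(v,list) else v) for k,v in json.load(open("par5.json")).items()}
p=np.load("p.npy")
im=cv2.imread("pics/wrist5.png")[50:265,190:400]; sd=cv2.imread("pics/side1.png")[230:330,265:365]; sc=cv2.imread("pics/scene1.png")[120:220,210:310]
a=cv2.resize(im,(525,538),interpolation=cv2.INTER_CUBIC); a=draw("wrist",p,a,par,2.5,(190,50))
b=draw("side",p,cv2.resize(sd,(269,269)),None,2.69,(265,230)); c=draw("scene",p,cv2.resize(sc,(269,269)),None,2.69,(210,120))
cv2.imwrite("pics/c6.png",np.hstack([a,np.vstack([b,c])]))
E
timeout 300 python3 fit.py && python3 show.py
```

```text
all [ 0.513  -0.2695  0.2072  0.7272] -17.851
wrist [ 0.5206 -0.2674  0.2154  0.7129] -7.823
sc+sd [ 0.5135 -0.2646  0.1986  0.664 ] -10.544
```

View pics/c6.png

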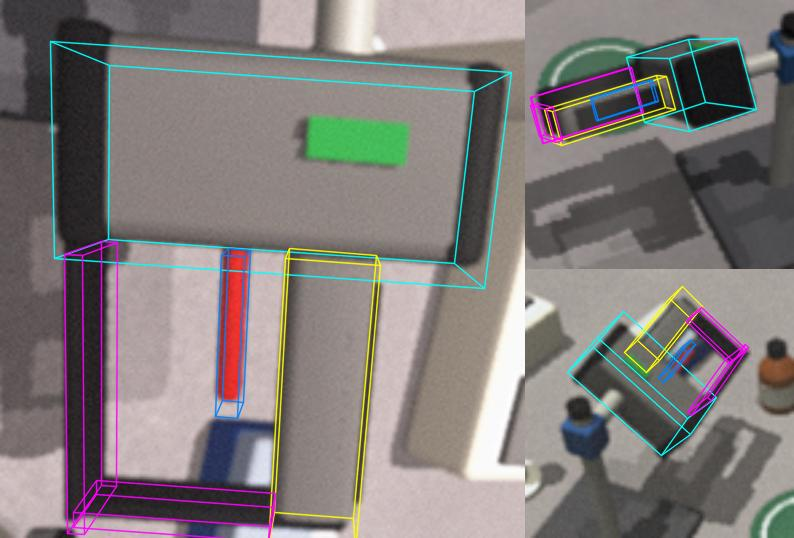

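The joint fit caught the wrong head face (model ~5 mm short in +x); wrist-only is better. Refit with both head edges and a small pixel offset allowed for the far cameras.

```bash
python3 - <<'E'
s=open("fit.py").read()
i=s.index("V=[(")
s=s[:i].replace("W=[","W=[L((46,-45,32),(46,20,32)),L((46,50,32),(46,80,32)),L((-18,-40,32),(-18,76,32)),")+'''
def sc2(x,gs,ws=1.):
    p=x[:4]*[1,1,5,5]; off={"wrist":[0,0],"scene":x[4:6]*1000,"side":x[6:8]*1000}; t=0
    for n,E,par,w in(("wrist",W,par5,2),("scene",S,None,ws),("side",D,None,ws)):
        if w==0: continue
        for e in E:
            q=proj(n,world(p,e),par)+off[n]; t+=w*np.minimum(map_coordinates(gs[n],[q[:,1],q[:,0]],order=1),2).mean()
    return -t+.02*((x[4:]*1000)**2).sum()+20*(max(0,.58-p[3])+max(0,p[3]-.79))
for ws in(1.,0):
    x=np.r_[np.array([.5206,-.2674,.2154,.7129])/[1,1,5,5],np.zeros(4)]
    for sg in(3,2,1.3,1):
        gs=dict(wrist=G("pics/wrist5.png",sg),scene=G("pics/scene1.png",sg*.7),side=G("pics/side1.png",sg*.7)); best=None
        for k in range(10):
            st=x+np.random.default_rng(k).normal(size=8)*[.004,.004,.004,.006,.001,.001,.001,.001]*(sg/3)*(k>0)
            r=minimize(sc2,st,args=(gs,ws),method="Nelder-Mead",options=dict(initial_simplex=np.vstack([st]+[st+np.eye(8)[i]*.002 for i in range(8)]),xatol=1e-5,fatol=1e-4,maxiter=900))
            if best is None or r.fun<best.fun: best=r
        x=best.x
    print(ws,np.round(x[:4]*[1,1,5,5],4),np.round(x[4:]*1000,1),round(best.fun,3))
    if ws: np.save("p.npy",x[:4]*[1,1,5,5])
'''
open("fit.py","w").write(s)
E
timeout 400 python3 fit.py && python3 show.py
```

```text
1.0 [ 0.5203 -0.2679  0.2084  0.7115] [ 1.  -1.5 -3.1 -0. ] -28.343
0 [ 0.5203 -0.2679  0.215   0.7419] [-0. -0. -0. -0.] -18.011
```

View pics/c6.png

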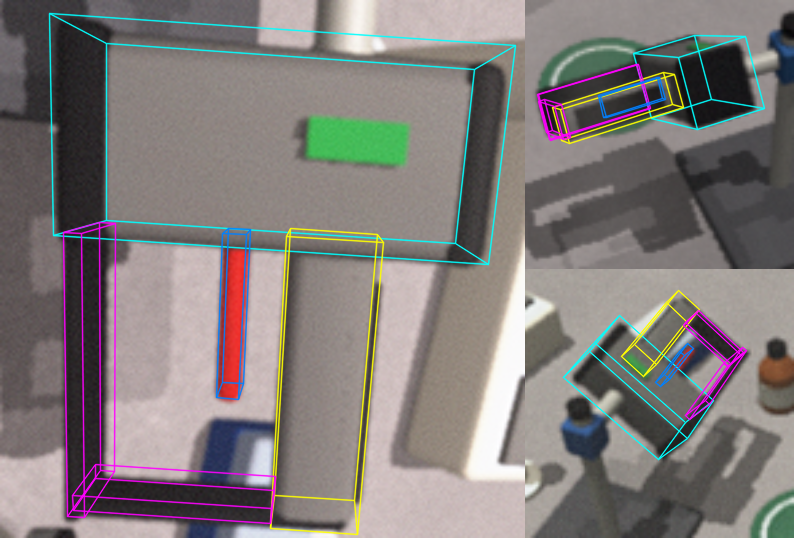

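Fit is good now (grip, trigger and bow edges coincide). Approach to 80 mm stand-off with corrected attitude.

```bash
python3 - <<'E'
from h import *
p=[.5203,-.2679,.2095,.72]; np.save("p.npy",p)
goal(p,(-58,4,-21+140)); goal(p,(-58,4,-21+70))
E
```

```text
goal [ 0.4466 -0.2003  0.2768] [2.411 0.253 0.095] shift [ 0.021 -0.029 -0.058] turn/ 1 [-0.039 -0.011 -0.166]
goal [ 0.4562 -0.2454  0.2242] [2.411 0.253 0.095] shift [ 0.053 -0.179 -0.233] turn/ 1 [-0.039 -0.011 -0.166]
```

carry_out(plan="0.021 -0.029 -0.058 -0.039 -0.011 -0.166 1;0.03 -0.08 -0.11 -0.039 -0.011 -0.166 1;0.04 -0.13 -0.17 -0.039 -0.011 -0.166 1;0.053 -0.179 -0.233 -0.039 -0.011 -0.166 1;0.053 -0.179 -0.233 -0.039 -0.011 -0.166 1;0.053 -0.179 -0.233 -0.039 -0.011 -0.166 1;0.053 -0.179 -0.233 -0.039 -0.011 -0.166 1")

```text
t: 9.68
eef_pos: [0.4562, -0.2454, 0.2246]
tcp_rot: [2.41, 0.252, 0.095]
ft_force: [-0.3, 0.2, 0.6]
gripper_width: 1.002
gripper_force: 0.0
```

```bash
python3 - <<'E'
from h import *
import json
p=np.load("p.npy")
s=read_state();print(s["t"],s["eef_pos"],s["tcp_rot"]); goal(p,(-58,4,-21+70))
par=camera_params("wrist"); im=snap("wrist","wrist6"); json.dump({k:np.asarray(v).tolist() for k,v in par.items()},open("par6.json","w"))
b=cv2.resize(im,(800,500),interpolation=cv2.INTER_CUBIC); draw("wrist",p,b,par,1.25)
cv2.imwrite("pics/c7.png",b[:,:,::-1])
E
sed -e 's/par5.json/par6.json/;s#pics/wrist5#pics/wrist6#g' -e 's/\[.5206,-.2674,.2154,.7129\]/[.5203,-.2679,.2095,.72]/' -e 's/np.save/#np.save/' fit.py > fit6.py; timeout 400 python3 fit6.py
```

```text
9.6833 [ 0.45615111 -0.24538273  0.22461711] [2.41021709 0.2517409  0.09511662]
goal [ 0.4562 -0.2454  0.2242] [2.411 0.253 0.095] shift [ 0.    -0.    -0.001] turn/ 1 [0.001 0.001 0.003]  File "fit6.py", line 40
    if ws: #np.save("p.npy",x[:4]*[1,1,5,5])
IndentationError: expected an indented block after 'if' statement on line 40
```

View pics/c7.png

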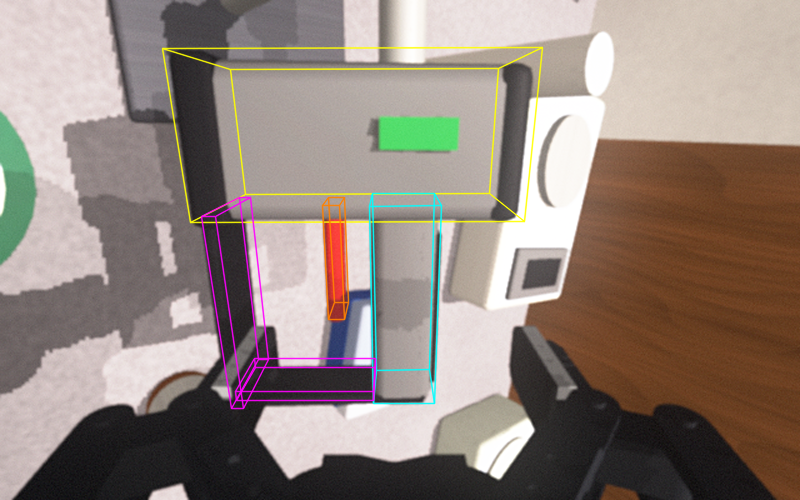

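Stand-off view: grip at x 377–437, trigger 328–347 (display px), model within ~2 px; fingers symmetric about the grip/trigger. One numeric refit, then go in.

```bash
sed -i 's/    if ws: #.*//' fit6.py; timeout 400 python3 fit6.py; python3 - <<'E'
from h import *
for p in([.5203,-.2679,.2095,.72],): goal(p,(-58,4,-21))
E
```

```text
1.0 [ 0.521  -0.2674  0.2013  0.6945] [-0.6  0.2 -3.3 -0.1] -27.795
0 [ 0.5209 -0.2675  0.2022  0.7043] [0. 0. 0. 0.] -17.143
goal [ 0.4658 -0.2906  0.1716] [2.411 0.253 0.095] shift [ 0.032 -0.151 -0.178] turn/ 1 [0.001 0.002 0.002]
```

```bash
python3 - <<'E'
from h import *
p=[.5207,-.2676,.205,.705]; np.save("p.npy",p)
for z in(30,10,-21): goal(p,(-58,4,z))
E
```

```text
goal [ 0.4593 -0.2574  0.2103] [2.426 0.25  0.092] shift [ 0.01  -0.04  -0.049] turn/ 1 [ 0.03   0.008 -0.007]
goal [ 0.462  -0.2701  0.195 ] [2.426 0.25  0.092] shift [ 0.019 -0.083 -0.1  ] turn/ 1 [ 0.03   0.008 -0.007]
goal [ 0.4661 -0.2897  0.1714] [2.426 0.25  0.092] shift [ 0.032 -0.148 -0.178] turn/ 1 [ 0.03   0.008 -0.007]
```

carry_out(plan="0.005 -0.02 -0.025 0.03 0.008 -0.007 1;0.01 -0.04 -0.049 0.03 0.008 -0.007 1;0.014 -0.06 -0.075 0.03 0.008 -0.007 1;0.019 -0.083 -0.1 0.03 0.008 -0.007 1;0.019 -0.083 -0.1 0.03 0.008 -0.007 1;0.019 -0.083 -0.1 0.03 0.008 -0.007 1")

```text
t: 10.23
eef_pos: [0.4611, -0.2713, 0.1934]
tcp_rot: [2.426, 0.248, 0.088]
ft_force: [-0.5, 0.0, 0.3]
gripper_width: 1.0
gripper_force: 0.0
```

carry_out(plan="0.003 -0.015 -0.018 0 0 0 1;0.006 -0.03 -0.036 0 0 0 1;0.009 -0.045 -0.054 0 0 0 1;0.012 -0.058 -0.07 0 0 0 1;0.013 -0.065 -0.078 0 0 0 1;0.013 -0.065 -0.078 0 0 0 1;0.013 -0.065 -0.078 0 0 0 1")

```text
t: 10.82
eef_pos: [0.4653, -0.2905, 0.1705]
tcp_rot: [2.426, 0.249, 0.09]
ft_force: [0.2, 0.3, 0.1]
gripper_width: 0.999
gripper_force: 0.0
```

```bash
cat > chk.py <<'E'
from h import *
p=np.load("p.npy"); s=read_state(); S=scan_rot(p[2],p[3])
print(s["t"],"tcp in scanner",np.round((s["eef_pos"]-np.array([p[0],p[1],.19]))@S*1000,1),"ft_s",np.round(s["ft_force"]@S,2),"w",round(s["gripper_width"],3),"f",s["gripper_force"])
print("y_s/0.3*1mm",np.round(S[:,1]*.001/.3,5))
E
python3 chk.py; python3 - <<'E'
from h import *
p=np.load("p.npy"); goal(p,(-58,4,-21))
im=snap("wrist","wrist7")
m=cv2.inRange(cv2.cvtColor(im,cv2.COLOR_RGB2HSV),(0,150,90),(8,255,255)); m[:,:150]=0;m[:,450:]=0
ys,xs=np.nonzero(m); print(len(xs),xs.min() if len(xs) else 0,xs.max() if len(xs) else 0,ys.min(),ys.max(),"model",np.round(proj("wrist",world(p,np.array([[-55,36,10],[-55,28,10],[-74,36,10],[-20,36,10]])/1000))))
E
```

```text
10.8167 tcp in scanner [-58.9   4.2 -22. ] ft_s [0.25 0.16 0.22] w 0.999 f 0.0
y_s/0.3*1mm [-0.00052  0.00249 -0.00216]
goal [ 0.4661 -0.2897  0.1714] [2.426 0.25  0.092] shift [0.002 0.002 0.003] turn/ 1 [ 0.001 -0.002  0.003]
2487 230 260 228 337 model [[234. 296.]
 [254. 296.]
 [238. 335.]
 [227. 214.]]
```

In place with no contact. Close in stages.

carry_out(plan="0 0 0 0 0 0 0.9;0 0 0 0 0 0 0.8;0 0 0 0 0 0 0.72;0 0 0 0 0 0 0.66;0 0 0 0 0 0 0.62;0 0 0 0 0 0 0.6;0 0 0 0 0 0 0.6;0 0 0 0 0 0 0.6")

```text
t: 11.53
eef_pos: [0.4651, -0.2892, 0.17]
tcp_rot: [2.427, 0.251, 0.09]
ft_force: [-4.2, 10.0, -1.6]
gripper_width: 0.609
gripper_force: 4.7
```

```bash
cat >> chk.py <<'E'
from scipy.optimize import minimize_scalar
im=camera("wrist"); m=cv2.inRange(cv2.cvtColor(im,cv2.COLOR_RGB2HSV),(0,150,70),(8,255,255)); m[:,:150]=0;m[:,450:]=0;m[:200]=0
ys,xs=np.nonzero(m); ok=len(xs)
def tr(th):
    X=np.array([[-58*t,y,0] for t in np.linspace(0,1,30) for y in(-0,8)]); c,q=np.cos(th),np.sin(th)
    # +rot about z moves tip (-x) towards -y
    return proj("wrist",world(p,np.c_[-16+c*X[:,0]-q*X[:,1],28+q*X[:,0]+c*X[:,1],np.full(len(X),10)]/1000))
if ok>30:
    print("red",ok,ys.min(),ys.max())
    for v in range(ys.min()+8,ys.max(),15): print(v,xs[ys==v].min(),xs[ys==v].max(),end=" | ")
    rows=[(v,(xs[ys==v].min()+xs[ys==v].max())/2) for v in range(ys.min()+5,ys.max()-5)]
    def cost(th):
        q=tr(th); mid=(q[::2]+q[1::2])/2; o=np.argsort(mid[:,1]); e=[np.interp(v,mid[o,1],mid[o,0])-u for v,u in rows]; return np.mean(np.square(e))
    r=minimize_scalar(cost,bounds=(-.15,.5),method="bounded"); print("\ntrigger angle ~",round(r.x,3),"rms px",round(r.fun**.5,2))
h=[(c,z) for c,z in[(x["extent"],x["p"]) for x in []]]
E
python3 chk.py
```

```text
11.5333 tcp in scanner [-58.8   5.5 -21.6] ft_s [-2.03  9.16  5.65] w 0.609 f 4.7238668985664845
y_s/0.3*1mm [-0.00052  0.00249 -0.00216]
red 2609 226 334
234 240 268 | 249 244 272 | 264 247 275 | 279 251 278 | 294 256 281 | 309 260 284 | 324 264 283 | 
trigger angle ~ 0.211 rms px 2.42
```

carry_out(plan="0 0.001 0.001 0 0 0 0.6;0 0.002 0.002 0 0 0 0.59;0 0.002 0.003 0 0 0 0.58;0 0.003 0.004 0 0 0 0.57;0 0.003 0.004 0 0 0 0.57;0 0.003 0.004 0 0 0 0.57")

```text
t: 12.08
eef_pos: [0.4648, -0.2889, 0.1711]
tcp_rot: [2.427, 0.25, 0.089]
ft_force: [-3.1, 4.9, -9.0]
gripper_width: 0.571
gripper_force: 5.3
```

```bash
python3 chk.py
```

```text
12.0833 tcp in scanner [-59.    5.  -20.5] ft_s [-2.06  9.96 -3.38] w 0.571 f 5.307042114436626
y_s/0.3*1mm [-0.00052  0.00249 -0.00216]
red 2705 224 331
232 241 270 | 247 246 274 | 262 250 279 | 277 255 282 | 292 259 286 | 307 266 289 | 322 271 289 | 
trigger angle ~ 0.27 rms px 2.68
```

carry_out(plan="0 0 0 0 0 0 0.56;0 0 0 0 0 0 0.55;0 0 0 0 0 0 0.54;0 0 0 0 0 0 0.54;0 0 0 0 0 0 0.54")

```text
t: 12.55
eef_pos: [0.4648, -0.2888, 0.1712]
tcp_rot: [2.427, 0.25, 0.089]
ft_force: [-5.7, 9.9, -5.5]
gripper_width: 0.542
gripper_force: 5.9
```

```bash
python3 chk.py
```

```text
12.55 tcp in scanner [-59.    5.1 -20.4] ft_s [-3.51 11.88  2.84] w 0.542 f 5.945313982665539
y_s/0.3*1mm [-0.00052  0.00249 -0.00216]
red 2645 224 330
232 242 271 | 247 248 276 | 262 252 281 | 277 257 287 | 292 264 289 | 307 271 289 | 322 278 290 | 
trigger angle ~ 0.297 rms px 3.1
```

carry_out(plan="0 0.001 0 0 0 0 0.54;0 0.002 0 0 0 0 0.53;0 0.002 0 0 0 0 0.52;0 0.002 0 0 0 0 0.52;0 0.002 0 0 0 0 0.52")

```text
t: 13.02
eef_pos: [0.4647, -0.2882, 0.1711]
tcp_rot: [2.427, 0.25, 0.089]
ft_force: [-5.9, 8.2, -6.0]
gripper_width: 0.517
gripper_force: 6.3
```

```bash
python3 chk.py
```

```text
13.0167 tcp in scanner [-59.    5.5 -20.1] ft_s [-4.13 10.94  1.44] w 0.517 f 6.25258888117969
y_s/0.3*1mm [-0.00052  0.00249 -0.00216]
red 2582 224 329
232 244 273 | 247 250 278 | 262 254 284 | 277 260 289 | 292 265 290 | 307 273 290 | 322 279 292 | 
trigger angle ~ 0.305 rms px 3.25
```

carry_out(plan="0 0.001 -0.001 0 0 0 0.51;0 0.002 -0.001 0 0 0 0.51;-0.001 0.003 -0.002 0 0 0 0.5;-0.001 0.003 -0.002 0 0 0 0.5;-0.001 0.003 -0.002 0 0 0 0.5")

```text
t: 13.48
eef_pos: [0.4648, -0.2884, 0.1715]
tcp_rot: [2.425, 0.248, 0.09]
ft_force: [-5.7, 0.7, 1.4]
gripper_width: 0.502
gripper_force: 12.7
```

```bash
cat >> chk.py <<'E'
if ok>30:
    L=[(v,xs[ys==v].min()) for v in range(ys.min()+8,ys.max()-12)]
    def c2(th):
        q=tr(th)[1::2]; o=np.argsort(q[:,1]); return np.mean([(np.interp(v,q[o,1],q[o,0])-u)**2 for v,u in L])
    r=minimize_scalar(c2,bounds=(-.15,.6),method="bounded"); print("left-edge angle",round(r.x,3),round(r.fun**.5,2))
E
python3 chk.py; sed 's/im=camera("wrist")/im=cv2.imread("pics\/wrist7.png")[:,:,::-1].copy()/' chk.py > c7.py; python3 c7.py | tail -3
```

```text
13.4833 tcp in scanner [-59.    5.2 -19.9] ft_s [-5.43  0.5   2.27] w 0.502 f 12.677957005798817
y_s/0.3*1mm [-0.00052  0.00249 -0.00216]
red 2384 224 328
232 244 274 | 247 250 280 | 262 256 284 | 277 263 288 | 292 268 289 | 307 278 289 | 322 283 291 | 
trigger angle ~ 0.328 rms px 3.79
left-edge angle 0.331 1.02
236 231 257 | 251 232 257 | 266 233 258 | 281 234 258 | 296 236 259 | 311 237 259 | 326 238 255 | 
trigger angle ~ -0.013 rms px 0.81
left-edge angle -0.03 0.87
```

Balanced squeeze: trigger ≈ 0.33–0.36 rad, about 12 N on the pads, net force across ≈ 0. Hold.

carry_out(plan="0 0 0 0 0 0 0.495;0 0 0 0 0 0 0.495;0 0 0 0 0 0 0.495;0 0 0 0 0 0 0.495;0 0 0 0 0 0 0.495;0 0 0 0 0 0 0.495;0 0 0 0 0 0 0.495;0 0 0 0 0 0 0.495;0 0 0 0 0 0 0.495;0 0 0 0 0 0 0.495;0 0 0 0 0 0 0.495;0 0 0 0 0 0 0.495")

```text
t: 14.53
eef_pos: [0.4649, -0.2885, 0.1716]
tcp_rot: [2.425, 0.247, 0.09]
ft_force: [-6.1, 0.4, 3.7]
gripper_width: 0.499
gripper_force: 13.5
```

```bash
python3 chk.py; python3 - <<'E'
from h import *
for n in("scene","side"): print(green_xy(n,camera(n),.072,(475,-68),lo=(45,90,110)))
E
```

```text
14.5333 tcp in scanner [-58.9   5.  -19.9] ft_s [-5.92 -1.14  3.88] w 0.499 f 13.505921624600887
y_s/0.3*1mm [-0.00052  0.00249 -0.00216]
red 2324 224 328
232 244 274 | 247 251 280 | 262 256 287 | 277 262 287 | 292 270 289 | 307 278 289 | 322 285 289 | 
trigger angle ~ 0.335 rms px 4.05
left-edge angle 0.343 0.97
[(array([522.4, -33.3]), array([128., 131.])), (array([474.6, -63.4]), array([65., 66.]))]
[(array([441.9, -65.3]), array([ 7., 39.]))]
```

Trigger fully in for over a second, jar unmoved. Release and withdraw along the scanner's z.

carry_out(plan="0 0 0 0 0 0 0.52;0 0 0 0 0 0 0.56;0 0 0 0 0 0 0.62;0 0 0 0 0 0 0.7;0 0 0 0 0 0 0.8;0 0 0 0 0 0 0.9;0 0 0 0 0 0 1;0 0 0 0 0 0 1;0 0 0 0 0 0 1;0 0 0 0 0 0 1")

```text
t: 15.52
eef_pos: [0.4652, -0.2881, 0.1714]
tcp_rot: [2.426, 0.248, 0.091]
ft_force: [0.3, 0.6, 0.4]
gripper_width: 1.003
gripper_force: 0.0
```

```bash
python3 chk.py; python3 - <<'E'
from h import *
p=np.load("p.npy"); goal(p,(-58,5,70));goal(p,(-58,5,150))
E
```

```text
15.5167 tcp in scanner [-58.5   5.4 -19.8] ft_s [0.43 0.13 0.7 ] w 1.003 f 0.0
y_s/0.3*1mm [-0.00052  0.00249 -0.00216]
red 2373 225 332
233 235 261 | 248 236 262 | 263 238 262 | 278 239 263 | 293 240 262 | 308 241 263 | 323 244 260 | 
trigger angle ~ 0.027 rms px 2.01
left-edge angle 0.015 0.85
goal [ 0.4539 -0.2313  0.2401] [2.426 0.25  0.092] shift [-0.037  0.189  0.229] turn/ 1 [ 0.001 -0.001  0.002]
goal [ 0.4434 -0.1805  0.301 ] [2.426 0.25  0.092] shift [-0.073  0.358  0.432] turn/ 1 [ 0.001 -0.001  0.002]
```

carry_out(plan="-0.009 0.045 0.055 0 0 0 1;-0.019 0.095 0.115 0 0 0 1;-0.028 0.14 0.17 0 0 0 1;-0.037 0.189 0.229 0 0 0 1;-0.055 0.27 0.33 0 0 0 1;-0.073 0.358 0.432 0 0 0 1;-0.073 0.358 0.432 0 0 0 1;-0.073 0.358 0.55 0 0 0 1;-0.073 0.358 0.65 0 0 0 1;-0.073 0.358 0.65 0 0 0 1;-0.073 0.358 0.65 0 0 0 1;-0.073 0.358 0.65 0 0 0 1")

```text
t: 16.57
eef_pos: [0.4429, -0.1807, 0.3658]
tcp_rot: [2.426, 0.249, 0.09]
ft_force: [0.2, 0.6, -0.1]
gripper_width: 0.999
gripper_force: 0.0
```

```bash
python3 - <<'E'
from h import *
s=read_state();print(s["t"],s["eef_pos"],s["ft_force"],s["joint_vel"])
for n in("scene","side"):
    im=snap(n,n+"9"); print(n,green_xy(n,im,.072,(475,-68),lo=(45,90,110)))
# scanner shift: image registration of the scanner patch vs scene1 / side1
for n,(x0,y0,x1,y1) in(("side",(315,240,365,285)),("scene",(225,130,262,190))):
    a=cv2.cvtColor(cv2.imread(f"pics/{n}1.png"),6).astype(np.float32)[y0:y1,x0:x1]; b=cv2.cvtColor(cv2.imread(f"pics/{n}9.png"),6).astype(np.float32)[y0:y1,x0:x1]
    print(n,"shift px",cv2.phaseCorrelate(a,b,cv2.createHanningWindow(a.shape[::-1],cv2.CV_32F)))
E
```

```text
16.5667 [ 0.44294626 -0.18066013  0.36579371] [ 0.24909239  0.59706184 -0.14387618] [ 2.09473707e-03  1.37938839e-02 -2.29293490e-04  1.25876354e-02
 -9.82634210e-04 -5.25299594e-04 -7.97058357e-05]
scene [(array([475.1, -63.1]), array([64., 67.]))]
side [(array([471.8, -63.4]), array([64., 66.]))]
side shift px ((-0.09734252705133173, 0.20765468641735296), 0.9828889770507813)
scene shift px ((0.11346515472736485, -0.1440774442777233), 0.9525624426205953)
```

Jar in the ring (about 3–4 mm off centre), scanner unshifted, and hand clear. Handing in.

```bash
python3 -c "
from bench import sign_off
print(sign_off())"
```

```text
the job is handed in; nothing more can be done
None
```

I slid the jar into the ring (about 3–4 mm off centre), held the trigger in for over a second and released it, backed the hand away with no visible shift of the scanner, and handed the job in; no verdict came back.

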